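Unbolt the tube discard bin and hold its flap up with the lever

TASK

Open the discard bin: with a fingertip push the black knob of its sliding bolt sideways, away from the lever, until the bolt is fully drawn, then press the blue pad on the long end of the lever down to its stop, so that the short end raises the heavy yellow flap. Finish while still holding the pad down with the flap up. It is all done by pushing, with nothing gripped or lifted: do not touch the flap itself, and leave the racks, bottles and other things on the bench where they stand.

Things in the scene. Friction and masses are not known exactly. Their poses are not given: they have to be found in the camera images.
- hatch: White discard bin fixed to the bench, 120 mm tall. Origin on the bench under it; its x axis points front to back, y to its left, z up. In its frame: body x -0.19 to 0.11, y -0.09 to 0.09; flat front ledge (x below -0.10, 120 mm high) with the bolt; yellow flap over x -0.10 to 0.10, top 127 mm high, its lug and tab standing out beyond it; lever along x at y = -0.125 beside it.
- bolt (a joint): Steel bolt on the ledge, value in m: 0 = shut (its bar lies over a tab of the flap, which cannot rise), 0.055 = fully drawn, end stop. Slides along +y of the bin, away from the lever, with about 2.5 N friction; stays where left; starts at 0 to 0.012. Beyond 0.040 counts as drawn and the flap is free.
- bolt_knob (a point): Centre of the top of the bolt's black upright knob, 18 mm diameter, top 166 mm above the bench. It stands on a steel foot 135 mm above the bench, at x = -0.165, y = 0.02 + bolt value in the bin's frame. The bolt's bar runs along y at x = -0.112, its top 137 mm above the bench. Axes as the bin's.
- lever (a joint): Steel lever, value in rad: 0 = rest (long end up), 0.489 = pressed to its stop. Pivot at x -0.008, y -0.125, z 0.126 of the bin's frame, between dark cheeks 141 mm high. Long end springs up again when let go; pressing takes about 4 to 9 N at the pad. Its roller meets the flap's lug after about 0.03 rad.
- lever_pad (a point): Centre of the top face of the blue pad (60 mm along the lever, 45 mm wide, 12 mm thick) on the long end, 270 mm from the pivot towards the bin's -x. At rest about 183 mm above the bench, face sloping 11 degrees up away from the pivot; at the stop about 53 mm, sloping 17 degrees down. It moves on an arc about the pivot; x axis along the bin's x at rest.
- flap (a joint): Yellow steel flap with a red panel, 200 by 180 by 6 mm, about 1.2 kg, hinged at the back of the bin, value in rad: 0 = shut. Rises as the lever is pressed, to about 0.49 at the lever's stop; falls shut when the lever is let go.
- flap_edge (a point): Middle of the front edge of the yellow flap, on its top.
- rack_red: Bystander: orange rack of red-capped tubes, 100 by 78 mm, 96 mm tall, left of the bin. Origin at the centre of its underside.
- rack_blue: Bystander: orange rack of blue-capped tubes, 78 by 122 mm, 96 mm tall. Origin at the centre of its underside.
- tipbox: Bystander: blue pipette-tip box with a clear lid, 87 by 122 mm, 63 mm tall, left of the bin, near its back. Origin at the centre of its underside.
- bottle: Bystander: white bottle, 64 mm diameter, 170 mm tall, beside the lever. Origin at the centre of its underside.
- tube: Bystander: capped tube in a green block 50 mm square, 100 mm tall in all, beside the lever. Origin at the centre of its underside.
- jar: Bystander: amber jar with an orange lid, 60 mm diameter, 80 mm tall. Origin at the centre of its underside.

How it is judged:
By the outcome, as a careful person would: the job done as asked, in the order asked, and still so for the second after the job is handed in, while the arm keeps its last pose, push and grip.
It also fails if it takes over 40 s, if anything falls off the work surface, if the arm or the gripper's body presses on something with over 40 N, if the wrist force passes 120 N, or if a joint passes its speed limit or range.

ROBOT

A 6-joint arm with a two-finger parallel gripper is mounted at the origin on the work surface. World frame = base frame: x ahead of the robot, y to its left, z up, the work surface at z = 0. Lengths are in m, angles in rad, forces in N, time in s.
With the tool pointing down it reaches from about 0.4 to 0.825 m from the base axis. Payload 7 kg.
Tool frame: the origin (TCP) lies between the finger pads; the fingertips stand manip.finger_overhang ahead of it and the grasp point (between the pads) lies 8 mm behind it (manip.finger_overhang is the distance from the TCP to the fingertips, in m); z points along the fingers, y is the line along which they close (so a half turn about z gives the same grasp; the last joint's range is limited). The gripper opens to 88 mm and grips with 3 to 60 N. Pads are 19 mm wide; open, the fingers measure 130 mm over their backs; the gripper's body (78 mm by 193 mm) begins 47 mm behind the grasp point.
Start: joints at [1.393, 0.359, 0.012, 0, -1.224, -0.288], TCP at [0.303, 0.603, 0.238] pointing down, gripper open.
Joint ranges: [-3.07, 3.07], [-1.43, 2.12], [-1.02, 1.25], [-3.03, 1.67], [-3.05, -0], [-3.03, 3.03]. Speed limits (rad/s): [2.39, 2.39, 3.01, 3.14, 3.14, 3.14].

INTERFACE

Orientations are given as [roll, pitch, yaw] about the fixed x, y, z axes, in that order (R = Rz(yaw) Ry(pitch) Rx(roll)).
In Python, from cell import manip, get_state, eyes gives the robot as it stands. Calls block until the motion is done:
- manip.reach(position, orientation): joint-space move of the TCP to a pose.
- manip.move_straight(position, orientation=None, vel=0.15): straight line of the TCP; orientation=None keeps the orientation; vel is the mean speed in m/s.
- manip.movej(angles): joint-space move.
- manip.gripper_to(opening, f_grip=None): opening from 0.0 (shut) to 1.0 (fully open); f_grip is the grip in N (None keeps the last); returns when the fingers have stopped.
- manip.dwell(seconds).
- manip.inverse_kinematics(position, orientation): joint angles nearest the present ones, or None.
- get_state(): the state.
- eyes.snapshot(name): name is "scene" or "top" or "wrist"; returns the picture (384x512x3 uint8, blue, green, red); there is no depth.
- eyes.get_calibration(name): a dict with "intrinsics" (3x3 intrinsics, pixels), "R" (3x3) and "t" (3): a world point X has camera coordinates R X + t. Camera axes: x right, y down, z forward; pixel columns grow to the right and rows downward; lengths in m; the calibration is good to about 2 mm. The wrist camera is an equidistant fisheye: a pixel r from the principal point sees the ray r / f radians off the axis. A picture is of the moment at which its call begins: read the wrist's pose just before it. get_calibration takes no time and is no camera call; for the wrist camera it gives the pose at the moment of the call.
A pose or a line that the arm cannot do raises manip.IKError and nothing moves.
- manip.sign_off(): hands the job in; it is judged then, once.
The state is a dict: "time": time; "q": joint angles; "qvel": joint speeds; "joint_torque": joint torques, N m; "tcp_pos": TCP position; "orientation": TCP orientation; "wrist_force": force on the tool from outside, world axes, zero at the start; "ft_torque": the same for the moment, N m; "width": opening from 0.0 (shut) to 1.0 (fully open); "grasp_force": force on a finger pad.
Only numpy, scipy, OpenCV 4.12 (cv2) and the standard library are available. Lean on these libraries where they do the work, as an engineer would, in place of code of your own. Each camera call takes 0.05 s, during which the arm holds its last target. There are 200 camera calls.

## Working session

There is one attempt and no reset: what is moved stays moved. The work goes in short steps, each a Python script; the robot and the scene stay as the last script left them, time stands still between calls to the robot, and variables do not carry over. Pictures are saved under pics/ and viewed, at most 10 in all, crops included, and the job is handed in when it is done.

```bash
ls; mkdir -p pics; python3 - <<'E'
from cell import manip,get_state,eyes
import cv2,numpy as np
for n in("scene","top"):
    im=eyes.snapshot(n); cv2.imwrite(f"pics/{n}0.png",im)
    c=eyes.get_calibration(n); print(n,np.round(c["intrinsics"],1).tolist(),np.round(c["R"],3).tolist(),np.round(c["t"],3).tolist())
s=get_state();print(s["time"],s["tcp_pos"],s["orientation"],s["width"],manip.finger_overhang)
E
```

```text
pics
scene [[364.2, 0.0, 251.9], [0.0, 364.2, 196.3], [0.0, 0.0, 1.0]] [[-0.004, 1.0, 0.004], [0.712, 0.005, -0.702], [-0.702, -0.0, -0.712]] [-0.028, -0.327, 1.863]
top [[479.2, 0.0, 261.8], [0.0, 479.2, 193.6], [0.0, 0.0, 1.0]] [[-0.034, -0.999, 0.0], [-0.977, 0.033, -0.211], [0.211, -0.008, -0.977]] [0.055, 0.604, 1.474]
0.1 [0.30299038 0.60268428 0.23666806] [ 3.14001522e+00 -1.37069870e-04 -4.65908479e-01] 0.9991878707848868 0.011
```

View pics/top0.png

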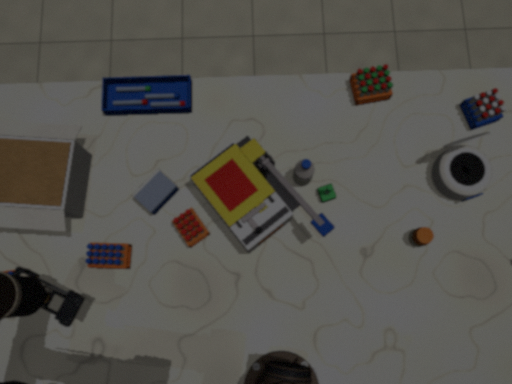

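View pics/scene0.png

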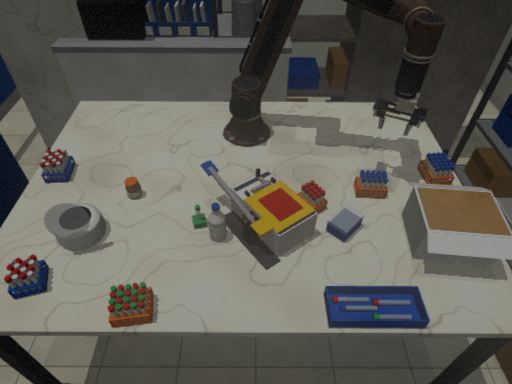

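The top view shows the bin around (240,190), with the pad at (322,226) and the ledge near (265,225). The scene view shows the pad at (208,167). I'll enlarge both crops.

```bash
python3 - <<'E'
import cv2,numpy as np
a=cv2.imread("pics/top0.png")[130:260,180:345]; b=cv2.imread("pics/scene0.png")[150:275,185:325]
f=lambda i,s:cv2.convertScaleAbs(cv2.resize(i,None,fx=s,fy=s,interpolation=cv2.INTER_CUBIC),alpha=1.7)
cv2.imwrite("pics/a.png",f(a,4.5)); cv2.imwrite("pics/b.png",f(b,4.5))
E
```

```text
(no output)
```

View pics/a.png

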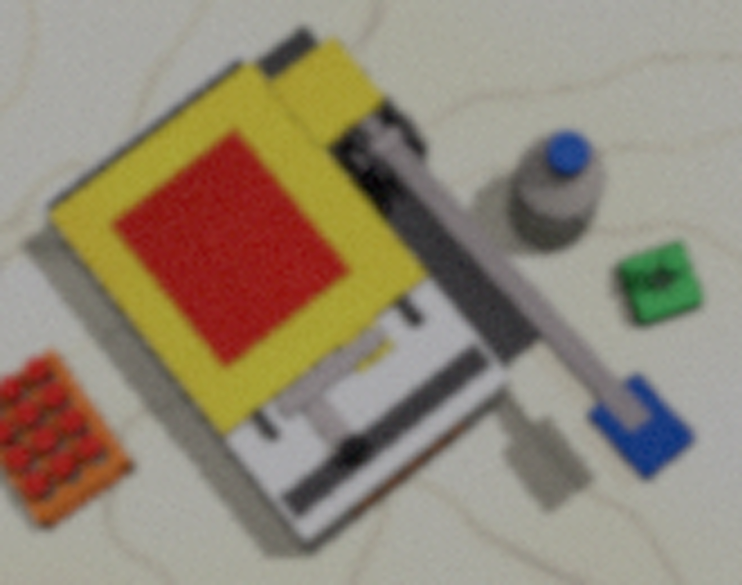

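View pics/b.png

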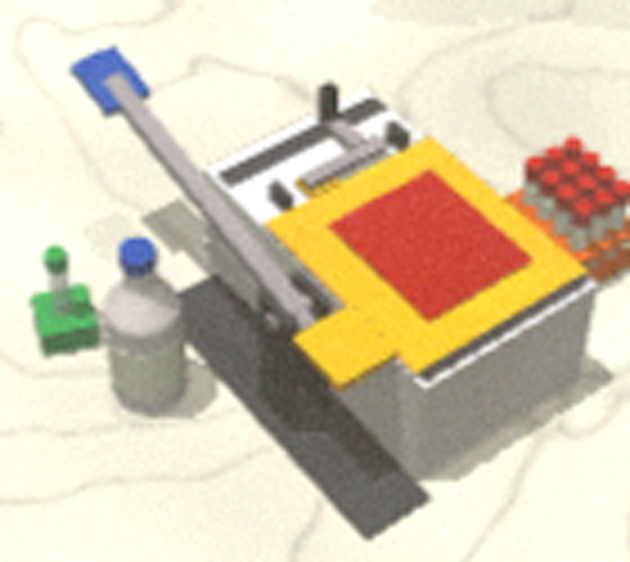

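The crops show these features clearly:
- **Flap corners, top crop:** (228,432), (428,272), (50,212), (242,65).
- **Pad:** (642,427) in the top crop, (110,80) in the scene crop.
- **Knob:** (352,447) in the top crop, (328,88) in the scene crop.

Next I'll fit the bin pose and the bolt value.

```bash
cat > fit.py <<'E'
from cell import eyes
import numpy as np
from scipy.optimize import least_squares
pad=[-.273,-.125,.183]
T=[((228,432),[-.1,.09,.127]),((428,272),[-.1,-.09,.127]),((50,212),[.1,.09,.127]),((242,65),[.1,-.09,.127]),((642,427),pad),
   ((305,545),[-.19,.09,.12]),((508,385),[-.19,-.09,.12]),((352,447),None)]
S=[((428,140),[-.1,.09,.127]),((268,222),[-.1,-.09,.127]),((590,270),[.1,.09,.127]),((110,80),pad),((328,88),None)]
obs=[("top",(u/4.5+180,v/4.5+130),P) for (u,v),P in T]+[("scene",(u/4.5+185,v/4.5+150),P) for (u,v),P in S]
cal={n:eyes.get_calibration(n) for n in("top","scene")}
def W(p,P):
    c,s=np.cos(p[2]),np.sin(p[2]); return np.array([p[0]+c*P[0]-s*P[1],p[1]+s*P[0]+c*P[1],P[2]])
def res(p):
    r=[]
    for n,uv,P in obs:
        P=P or [-.165,.02+p[3],.166]
        q=np.asarray(cal[n]["R"])@W(p,P)+cal[n]["t"]; q=cal[n]["intrinsics"]@(q/q[2]); r+=[q[0]-uv[0],q[1]-uv[1]]
    return np.array(r)
s=least_squares(res,[.75,.05,.7,.005],loss="soft_l1"); p=s.x
if __name__=="__main__":
    print(p); print(np.round(res(p).reshape(-1,2),1).tolist())
    print("knob",W(p,[-.165,.02+p[3],.166]),"pad",W(p,pad))
E
python3 fit.py
```

```text
[0.62565318 0.12687103 0.64366186 0.00819739]
[[-1.9, 1.2], [-0.3, 0.4], [-2.1, 0.2], [0.9, -1.9], [-0.6, -0.4], [-0.5, -0.5], [0.4, -1.9], [-0.3, 0.0], [-0.2, -1.6], [-2.0, -0.3], [-0.8, -0.2], [-0.9, -1.1], [-0.4, -0.2]]
knob [0.47674703 0.05040501 0.166     ] pad [ 0.48229558 -0.13695201  0.183     ]
```

The fit is consistent to about 2 px. I'll move to a hover near the knob and check it with the wrist camera, with the fitted points overlaid. I'll also check the bystanders' clearance to the press pose.

```bash
cat > h.py <<'E'
from cell import manip,get_state,eyes
import numpy as np,cv2
from fit import W,p
th=p[2]
def R2B(X): c,s=np.cos(th),np.sin(th); d=np.array(X[:2])-p[:2]; return np.array([c*d[0]+s*d[1],-s*d[0]+c*d[1]])
def wproj(X,c):
    q=np.asarray(c["R"])@X+c["t"]; K=np.asarray(c["intrinsics"])
    a=np.arctan2(np.hypot(q[0],q[1]),q[2]); ph=np.arctan2(q[1],q[0])
    return np.array([K[0,2]+K[0,0]*a*np.cos(ph),K[1,2]+K[1,1]*a*np.sin(ph)])
PUSH=[np.pi,0,th-np.pi/2]; PRESS=[np.pi,0,th]
E
python3 - <<'E'
from h import *
from fit import cal
def ray(n,u,v,z):
    c=cal[n];R=np.asarray(c["R"]);o=-R.T@c["t"];d=R.T@np.linalg.solve(c["intrinsics"],[u,v,1]);return o+d*(z-o[2])/d[2]
print("bottle cap",R2B(ray("top",180+568/4.5,130+153/4.5,.17)),"tube block",R2B(ray("top",180+660/4.5,130+290/4.5,.05)), "rack",R2B(ray("top",180+75/4.5,130+435/4.5,.09)))
manip.gripper_to(0.0,20)
manip.reach(W(p,[-.19,-.03,.27]),PUSH)
c=eyes.get_calibration("wrist"); im=eyes.snapshot("wrist"); s=get_state()
print(s["time"],s["tcp_pos"],s["wrist_force"],s["width"],s["q"])
cv2.imwrite("pics/w0raw.png",im)
im=cv2.convertScaleAbs(cv2.resize(im,None,fx=1.5,fy=1.5),alpha=1.6)
for P in ([-.1,.09,.127],[-.1,-.09,.127],[-.19,.09,.12],[-.19,-.09,.12],[-.165,.02+p[3],.166],[-.272,-.125,.183],[-.242,-.1475,.189],[-.242,-.1025,.189]):
    u=wproj(W(p,P),c); print(P,u.round(1)); cv2.circle(im,tuple(int(x*1.5) for x in u),3,(255,0,255),1)
cv2.imwrite("pics/w0.png",im)
for pos,o in (([-.165,-.02,.157],PUSH),([-.165,.06,.157],PUSH),([-.272,-.125,.2],PRESS),([-.268,-.125,.06],PRESS)):
    print(manip.inverse_kinematics(W(p,pos),o))
E
```

```text
bottle cap [-0.10176791 -0.20971169] tube block [-0.20263919 -0.22582711] rack [-0.03036069  0.1652349 ]
3.8667 [ 0.49189431 -0.01049329  0.26984425] [-0.55994493 -0.86453575  0.19510042] 0.004952977230008473 [ 3.79091856e-01  3.20133304e-02 -3.27722545e-01 -3.77662361e-05
 -1.21130903e+00  2.65600124e-01]
[-0.1, 0.09, 0.127] [179.7 274.1]
[-0.1, -0.09, 0.127] [165.7 118. ]
[-0.19, 0.09, 0.12] [255.6 272.7]
[-0.19, -0.09, 0.12] [256.1 115.7]
[-0.165, np.float64(0.028197386294585708), 0.166] [229.8 245.6]
[-0.272, -0.125, 0.183] [358.8  80.5]
[-0.242, -0.1475, 0.189] [324.9  49.1]
[-0.242, -0.1025, 0.189] [324.1 106.3]
[ 0.41235775  0.15149805 -0.46876816  0.         -0.95053012  0.23130411]
[ 0.59046619  0.08106308 -0.55229379  0.         -0.93743945  0.05319567]
[ 0.11697199  0.10236926 -0.4172726   0.         -1.05115447  2.0974862 ]
[ 1.21278207e-01  2.75013593e-01 -5.83057685e-01  4.44089210e-16
 -7.12725049e-01  2.09317998e+00]
```

View pics/w0.png

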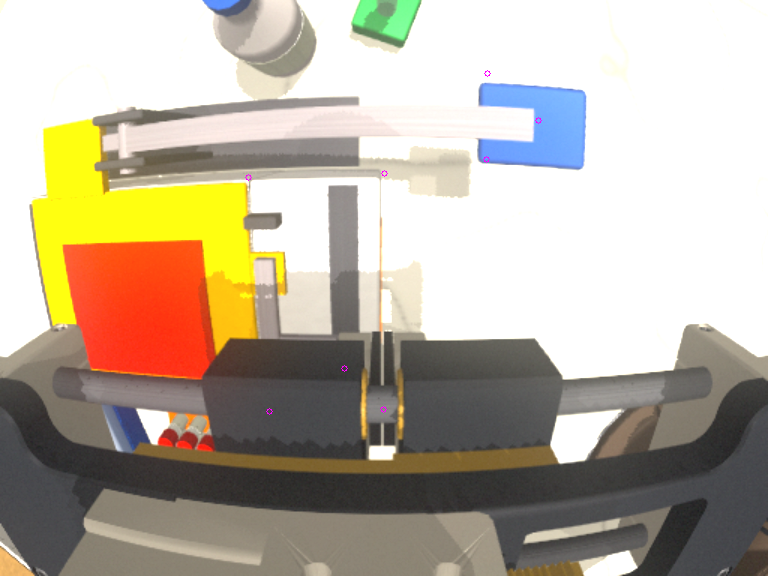

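The overlay agrees to about 3 mm: the ledge corner is at (381,178) against a predicted (384,173), and the pad centre at (532,126) against (538,120). I'll shift the pose by +2 mm in bin x and +3 mm in bin y. I also want to know how wide the closed fingers are.

```bash
sed -i 's/^th=p\[2\]/th=p[2]; p[:2]=W(p,[.002,.003,0])[:2]/' h.py; python3 - <<'E'
from h import *
c=eyes.get_calibration("wrist"); t=get_state()["tcp_pos"]
print("cam",-np.asarray(c["R"]).T@c["t"]-t)
a=np.array([np.cos(th),np.sin(th),0]);b=np.array([-a[1],a[0],0])
for z in(-.011,0,.03,.047):
    for x in(-.021,.021):
        print(z,x,[(1.5*wproj(t+a*x+b*y+[0,0,z],c)).round().tolist() for y in(-.0095,.0095)])
E
```

```text
cam [ 0.04783785 -0.06198487  0.14655949]
-0.011 -0.021 [[438.0, 330.0], [436.0, 373.0]]
-0.011 0.021 [[330.0, 330.0], [332.0, 373.0]]
0 -0.021 [[442.0, 342.0], [439.0, 387.0]]
0 0.021 [[327.0, 342.0], [329.0, 387.0]]
0.03 -0.021 [[454.0, 383.0], [450.0, 433.0]]
0.03 0.021 [[316.0, 383.0], [320.0, 433.0]]
0.047 -0.021 [[463.0, 415.0], [457.0, 467.0]]
0.047 0.021 [[307.0, 415.0], [313.0, 467.0]]
```

```bash
python3 - <<'E'
import cv2,numpy as np
i=cv2.imread("pics/w0raw.png")[205:325,120:390]
i=(255*(i/255.)**.5).astype(np.uint8)
cv2.imwrite("pics/w1.png",cv2.resize(i,None,fx=2.9,fy=2.9,interpolation=cv2.INTER_CUBIC))
E
```

```text
(no output)
```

View pics/w1.png

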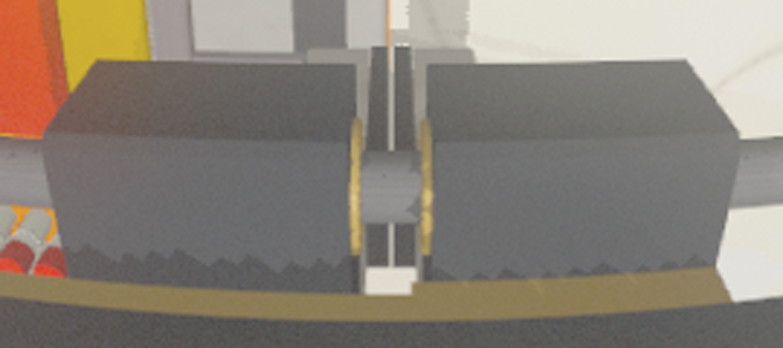

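The closed fingertips span about 35 to 40 mm, centred on the TCP, so they make a flat paddle. I'll descend and push the bolt, watching the wrist force.

```bash
python3 - <<'E'
from h import *
y=[-np.sin(th),np.cos(th)]
def st(l):
    s=get_state(); print(l,round(s["time"],2),R2B(s["tcp_pos"]).round(4),s["tcp_pos"][2].round(4),"Fy %.1f"%(np.dot(s["wrist_force"][:2],y)),s["wrist_force"].round(1)); return np.dot(s["wrist_force"][:2],y)
manip.reach(W(p,[-.165,-.015,.21]),PUSH)
manip.move_straight(W(p,[-.165,-.015,.157]),vel=.1); st("down")
manip.move_straight(W(p,[-.165,.042,.157]),vel=.06); st("push")
for v in np.arange(.046,.066,.002):
    manip.move_straight(W(p,[-.165,v,.157]),vel=.04)
    if st(v)<-12: break
c=eyes.get_calibration("wrist");im=eyes.snapshot("top")
cv2.imwrite("pics/t1.png",cv2.convertScaleAbs(cv2.resize(im[130:260,180:345],None,fx=4.5,fy=4.5,interpolation=cv2.INTER_CUBIC),alpha=1.7))
E
```

```text
down 4.92 [-0.1645 -0.0154] 0.1579 Fy -0.5 [1.  0.1 0.3]
push 6.03 [-0.165   0.0421] 0.1569 Fy -0.5 [ 0.  -0.6  0.3]
0.046 6.28 [-0.1651  0.046 ] 0.1569 Fy -1.8 [ 0.9 -1.5 -0.2]
0.048 6.53 [-0.1651  0.048 ] 0.157 Fy -2.0 [ 1.1 -1.7 -0.6]
0.05 6.78 [-0.1651  0.0501] 0.157 Fy -2.5 [ 1.7 -1.9 -0.8]
0.052000000000000005 7.03 [-0.165   0.0521] 0.157 Fy -1.2 [ 0.2 -1.3  0. ]
0.054000000000000006 7.28 [-0.165   0.0541] 0.157 Fy -1.4 [ 0.6 -1.3 -0.6]
0.05600000000000001 7.53 [-0.165   0.0551] 0.1571 Fy -10.3 [ 6.  -8.3 -3.3]
0.05800000000000001 7.78 [-0.165   0.0555] 0.1573 Fy -21.4 [ 13.2 -16.8  -7.5]
```

The bolt met its end stop at the predicted place: the force rose to 21 N with the TCP at bin y = 0.0555. I'll back off, rise, and move above the pad, taking a top view on the way.

```bash
python3 - <<'E'
from h import *
FLIP=[np.pi,0,th-np.pi]
manip.move_straight(W(p,[-.165,.035,.157]),vel=.1)
manip.move_straight(W(p,[-.165,.02,.26]),vel=.15)
manip.reach(W(p,[-.272,-.125,.225]),FLIP)
s=get_state();print(s["time"],R2B(s["tcp_pos"]),s["tcp_pos"][2],s["wrist_force"].round(1),s["q"].round(2))
z=[manip.inverse_kinematics(W(p,[-.268,-.125,v]),FLIP) for v in(.15,.06)];print(z)
f=lambda i:cv2.convertScaleAbs(cv2.resize(i,(400,400),interpolation=cv2.INTER_CUBIC),alpha=1.7)
cv2.imwrite("pics/c2.png",np.hstack([f(eyes.snapshot("top")[130:270,190:330]),f(eyes.snapshot("scene")[130:270,185:325])]))
E
```

```text
10.15 [-0.27193083 -0.12474616] 0.22458109311535396 [-0.   0.6 -0.2] [ 0.13  0.08 -0.38 -0.   -1.11 -1.05]
[array([ 0.12899841,  0.1550462 , -0.48302603,  0.        , -0.9327241 ,
       -1.05613288]), array([ 1.28998410e-01,  2.73411001e-01, -5.85521914e-01, -4.44089210e-16,
       -7.11863412e-01, -1.05613288e+00])]
```

View pics/c2.png

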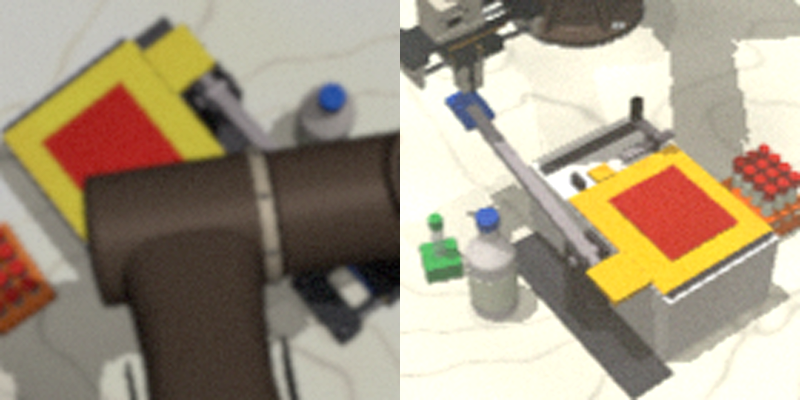

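The scene view (right half) shows the bolt fully drawn: the knob is at (637,105) at the far end of its slot, and the yellow tab at (600,173) is clear of the bar. The closed fingertips are just above the blue pad at (470,105). Next I'll press along the arc.

```bash
python3 - <<'E'
from h import *
def pt(a,dz=.011): # lever value a
    g=np.radians(11)-a
    return W(p,[-.008-.27*np.cos(g)+.0056*np.sin(g),-.125,.126+.27*np.sin(g)+.0056*np.cos(g)+dz])
def st(l):
    s=get_state(); print(l,round(s["time"],2),R2B(s["tcp_pos"]).round(4),s["tcp_pos"][2].round(4),s["wrist_force"].round(1)); return s["wrist_force"][2]
manip.move_straight(pt(0,.02),vel=.1)
for a in (.06,.12,.2,.3,.4,.46):
    manip.move_straight(pt(a,.012),vel=.08)
    if st(a)>25: break
else:
    b=pt(.489,.012)
    for k in range(9):
        manip.move_straight(b-[0,0,.0015*k-.003],vel=.03)
        if st(k)>20: break
f=lambda i:cv2.convertScaleAbs(cv2.resize(i,(400,400),interpolation=cv2.INTER_CUBIC),alpha=1.7)
cv2.imwrite("pics/c3.png",np.hstack([f(eyes.snapshot("top")[130:270,190:330]),f(eyes.snapshot("scene")[130:270,185:325])]))
E
```

```text
0.06 11.07 [-0.2743 -0.1258] 0.1802 [ 0.3 -1.6  6. ]
0.12 11.42 [-0.2764 -0.1255] 0.164 [0.2 0.3 6.4]
0.2 11.83 [-0.2777 -0.1254] 0.1425 [-0.6 -0.7  6.3]
0.3 12.32 [-0.2768 -0.1254] 0.1154 [ 0.2 -2.5  6.5]
0.4 12.8 [-0.2732 -0.1253] 0.0885 [ 0.2 -3.5  5.7]
0.46 13.15 [-0.2697 -0.1252] 0.0726 [ 1.  -2.7  4.7]
0 13.47 [-0.2683 -0.1251] 0.068 [-0.6 -5.3  6. ]
1 13.72 [-0.268  -0.1252] 0.0667 [-0.2 -4.7  5.4]
2 13.97 [-0.2678 -0.1253] 0.0656 [-0.9 -3.2 10.8]
3 14.22 [-0.2676 -0.1254] 0.0647 [-3.5 -2.  18. ]
4 14.47 [-0.2674 -0.1255] 0.0639 [-5.6 -0.9 25.6]
```

View pics/c3.png

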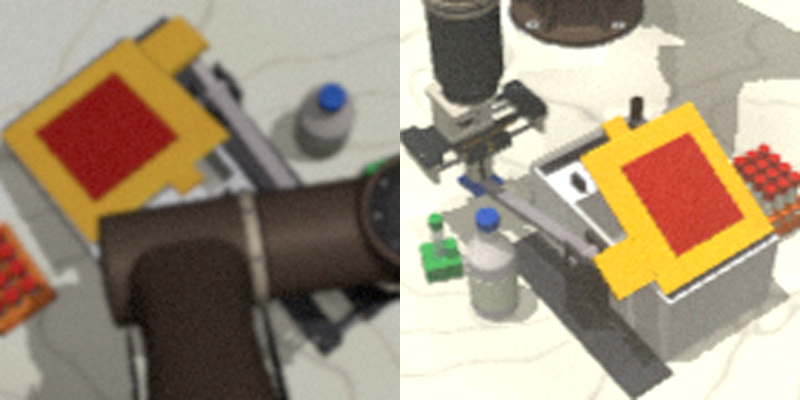

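The flap is up: its front edge runs from (583,150) to (690,105) in the scene half. The lever is on its stop, since the force rose steeply at the predicted height. The bystanders are where they were. I'll confirm it holds, then hand in.

```bash
python3 - <<'E'
from cell import manip,get_state
manip.dwell(.5);s=get_state();print(s["time"],s["tcp_pos"],s["wrist_force"])
if 12<s["wrist_force"][2]<38: print(manip.sign_off())
E
```

```text
15.0667 [ 0.48690873 -0.1303945   0.06396061] [-5.99428187 -0.71433672 24.70815669]
the job is handed in; nothing more can be done
None
```

The job is handed in at about 15 s: the bolt is fully drawn, and the lever pad is held on its stop at about 25 N with the flap up; nothing else moved in the camera views.

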